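Put the bush gauging kit back into its holders

ROBOT

A 7-joint arm with a two-finger parallel gripper is mounted at the origin on a cart in front of the work surface, level with it; the furniture and walls round the work are solid. World frame = base frame: x ahead of the robot, y to its left, z up, the work surface at z = 0. Lengths are in m, angles in rad, forces in N, time in s.
With the tool pointing down it reaches from about 0.425 to 0.875 m from the base axis. Payload 4.7 kg.
Tool frame: the origin (TCP) lies midway between the tips of the shut fingers; the grasp point (between the pads) lies 19 mm behind it; x points along the fingers, y is the direction in which the jaws open and shut, and the axes are right-handed (so a half turn about x gives the same grasp; the last joint's range is limited). The gripper opens to 87 mm and grips with 3 to 60 N. Pads are 19 mm wide; open, the fingers measure 117 mm over their backs; the gripper's body (75 mm by 190 mm) begins 51 mm behind the grasp point.
Start: joints at [-1.225, 0.321, -0.07, 1.45, 0.023, 1.371, -0.057], TCP at [0.212, 0.615, 0.223] pointing down, gripper open.
Joint ranges: [-2.86, 2.86], [-0.3, 2.09], [-1.38, 1.24], [0.06, 2.45], [-1.56, 4.7], [0.09, 2.05], [-2.69, 2.69]. Speed limits (rad/s): [2.57, 2.57, 3.14, 3.14, 3.14, 3.14, 3.14].

INTERFACE

Orientations are given as a rotation vector (axis times angle).
In Python, from bench import ctrl gives the robot as it stands. The module is installed in compiled form; this text tells all that it offers.
- The arm moves only by the tool servo_tool, never from a script. Its arguments are lists of equal length, an entry for each row: "dp": the shift along the tool's x, y, z in units of 25 mm (1.0 is 25 mm), a list of three; "yaw": the turn about the tool's x in units of 6 degrees (1.0 is 6 degrees). A call has exactly 5 rows; each row shifts and turns the commanded pose from where the row before left it, along the tool's axes as they then stand; what a row does not reach is not made up. A row lasts 1/10 s, in which the tool goes at most 50 mm and 8.59 degrees, less where a joint would pass 70% of its speed; a pose out of reach is approached as far as the arm can. A call is refused whole if a number of a shift passes 1 or a number of a turn 1, either way. A call with a gripper value outside its range is refused whole. "fingers" is the opening, from 0 (shut) to 1 (fully open), set as the call begins (left out, the last holds). The fingers move at their own pace and stop on an object; "grip_force" is the grip in N (left out, the last holds). Time passes only in rows, so rows that do not move let the fingers close, or fill a call up. It gives the time, the measured TCP pose, the force and the opening at its end, in the units of the state.
- ctrl.get_state(): the state, without advancing time (a new reading comes with each control period).
- ctrl.get_image(name): name is "side" or "top"; returns (picture, depth): 480x640x3 uint8, red, green, blue; 480x640 float32, m along the optical axis (not along the pixel's ray), 0 where there is no reading.
- ctrl.camera_info(name): a dict with "fx", "fy", "cx", "cy" (pixels), "distortion" ([k1, k2, p1, p2, k3] as OpenCV has them; the pictures are not rectified), "extrinsics" (4x4, takes a point from world to camera coordinates). Camera axes: x right, y down, z forward; pixel columns grow to the right and rows downward; lengths in m; the calibration is good to about 2 mm. A picture is of the moment at which its call begins. camera_info takes no time and is no camera call.
- ctrl.close_job(): hands the job in, once; it reports no verdict.
Trained networks look in the newest picture that a camera, given by its name, has taken for a name from the list of things; names that differ only in an ending like _2 or _b are one class to them, and where a whole thing is asked for, a point or a joint stands for the part that bears it (a point fixed in the world has none). Each returns a list of dicts, best first, with "score" (0 to 1); they miss things now and then, are a little off and sometimes report something else, mostly with a low value. They report only what shows in the picture. A call takes as long as a camera call. They do not tell look-alikes from the thing itself.
- ctrl.search_frame(camera, label): "extent" ([left, top, right, bottom] in pixels, round what is visible of it).
- ctrl.cut_out(camera, label): "region" (480x640 bool, what is visible of it) and "extent" ([left, top, right, bottom] in pixels, round what is visible of it).
The state is a dict: "time": time; "joint_positions": joint angles; "qd": joint speeds; "joint_torque": joint torques, N m; "position": TCP position; "tool_rot": TCP orientation; "ft_force": force on the tool from outside, world axes, zero at the start; "torque": the same for the moment, N m; "grip_width": opening from 0.0 (shut) to 1.0 (fully open).
Only numpy, scipy, OpenCV 4.12 (cv2) and the standard library are available. Lean on these libraries where they do the work, as an engineer would, in place of code of your own. Each camera call takes 0.05 s, during which the arm holds its last target.

TASK

The bush check is finished: put the gauging kit back into its holders. Stand each turned bush, flange down, in the round nest that fits its flange (somebody has left the small bush in the large bush's nest, so clear that first), lower the ring gauge over the tapered post until it lies flat on the plate, and lay the plug gauge lengthwise between the cheeks of the cradle. Set the parts down rather than dropping them, and leave the vee block and the oiler where they stand.

Things in the scene. Friction and masses are not known exactly. Their poses are not given: they have to be found in the camera images.
- small_bush: small turned aluminium bush, flange down: flange 48 mm across and 6 mm thick, above it a round body 34 mm across up to 28 mm height; grip it across the body. Origin at the centre of its underside, z up. It starts inside large_nest.
- large_bush: large turned aluminium bush, flange down: flange 58 mm across and 7 mm thick, above it a round body 44 mm across up to 16 mm height, with a slight fillet up to 9 mm height, so grip only the top 7 mm, across the body. Origin at the centre of its underside, z up.
- ring_gauge: plain steel ring gauge lying flat, 64 mm outside, 20 mm high, 0.29 kg; its bore takes a post up to 29 mm across. Origin at the centre of its underside, z along the bore, up.
- plug_gauge: plug gauge lying on the table: 112 mm long along its y axis, a handle about 17 mm wide (grip it there, across x, near the middle) with a 25 mm drum at each end; its centre line is 12 mm above its underside. Origin below its middle, at table height; z up. Either way round is right.
- small_nest: nest of the small bush, fixed: square aluminium plate 76 x 76 mm, 4 mm thick, with a black round seat on it. Seat floor 4 mm above the table and 53 mm across, its wall flares at 45 degrees to 63 mm across at the rim, which is 72 mm across outside and 9 mm above the table. Origin at the centre of the plate's underside, z up.
- large_nest: nest of the large bush, fixed: as the small nest but the plate is 86 x 86 mm, the seat floor 63 mm across (4 mm above the table), flaring to 73 mm across at the rim, which is 82 mm across outside and 9 mm above the table. Origin at the centre of the plate's underside, z up.
- ring_stand: stand of the ring gauge, fixed: square aluminium plate 86 x 86 mm, 6 mm thick, with an upright black tapered post in the middle, 23 mm across at the foot, 10 mm near the top, tip 40 mm above the table. Origin at the centre of the plate's underside, z up.
- plug_rest: cradle of the plug gauge, fixed: aluminium plate 64 mm (x) by 126 mm (y), 6 mm thick, with two pairs of black cheeks near its ends (from 37 to 57 mm either side of the middle along y). The cheeks stand 20 mm apart at the plate and 33 mm apart at their tops, 17 mm above the table; the plug gauge lies between them on the plate, its y along the cradle's y, drums at the cheeks. Middle free for fingers. Origin at the centre of the plate's underside, z up.
- vee_block: bystander: steel vee block 34 x 45 x 36 mm, loose. Origin at the centre of its underside. (Also in the way, always in the same place and rigid: an indicator stand 175 mm high, whose base, post, arm and dial cover x 0.35 to 0.46 m and y -0.15 to 0.04 m, between the parts and the holders. Carry things above or round it. The instrument case behind the holders begins beyond x 0.65 m, on a 30 mm board that begins at x 0.60 m, left of y 0.08 m.)
- oiler: bystander: small needle oiler bottle, 27 mm across, 102 mm tall, upright, loose. Origin at the centre of its underside.
Not all that is in view belongs to the job. Leave any turquoise look-alike of the small_bush alone.

How it is judged:
At the end, for the whole second after the job is handed in: bushes upright (0.08 rad) on the floor of their own nests, within 8 mm of centre; ring gauge flat on its stand round the post, within 10 mm; plug gauge on the cradle's plate between the cheeks, within 13 mm of the middle and 0.15 rad; each seated within 3 mm, all released and at rest (horizontal distance between small_bush and small_nest below 0.008 m and z of small_bush in the frame of small_nest between 0.001 and 0.0065 m and angle between each of small_bush, large_bush, ring_gauge's own z axis and vertical below 0.08 rad and horizontal distance between large_bush and large_nest below 0.008 m and z of large_bush in the frame of large_nest between 0.001 and 0.0065 m and horizontal distance between ring_gauge and ring_stand below 0.01 m and z of ring_gauge in the frame of ring_stand below 0.009 m and horizontal distance between plug_gauge and plug_rest below 0.013 m and z of plug_gauge in the frame of plug_rest below 0.009 m and angle between the y axis of plug_gauge and the y axis of plug_rest, either way round below 0.15 rad and angle between plug_gauge's own z axis and vertical below 0.15 rad and linear speed of each of small_bush, large_bush, ring_gauge, plug_gauge below 0.02 m/s); the robot touches nothing.
It fails at once if the vee block or the oiler is shifted by more than 20 mm or the oiler knocked over (distance of any of vee_block, oiler from where it was at the start of the episode above 0.02 m or angle between oiler's own z axis and vertical above 0.5 rad).
It fails at once if a bush or gauge is dropped (falls freely by more than about 25 mm) ((linear speed of small_bush above 0.7 m/s and contact force between the fingers and small_bush below 0.1 N) or (linear speed of large_bush above 0.7 m/s and contact force between the fingers and large_bush below 0.1 N) or (linear speed of ring_gauge above 0.7 m/s and contact force between the fingers and ring_gauge below 0.1 N) or (linear speed of plug_gauge above 0.7 m/s and contact force between the fingers and plug_gauge below 0.1 N)).
It also fails if it takes over 112 s, if anything falls off the work surface, if the arm or the gripper's body presses on something with over 40 N, if the wrist force passes 120 N, or if a joint passes its speed limit or range.

## Working session

There is one attempt and no reset: what is moved stays moved. The work goes in short steps, Python scripts to look and compute and a tool call to move; the robot and the scene stay as the last step left them, time stands still between calls to the robot, and variables do not carry over. Pictures are saved under pics/ and viewed, and the job is handed in when it is done.

Besides the shell and the picture viewer there is one more tool, called after "Request:" by a JSON object that holds its "op" and its "data", one argument or row to a line. servo_tool: Moves the arm, as the interface text tells. Its arguments: {"type":"object","properties":{"dp":{"type":"array","items":{"type":"array","items":{"type":"number"}}},"yaw":{"type":"array","items":{"type":"number"}},"fingers":{"type":"number"},"grip_force":{"type":"number"}},"required":["dp","yaw"]}

```bash
mkdir -p pics
cat > h.py <<'E'
import numpy as np, cv2
from bench import ctrl
def cam(n):
    i=ctrl.camera_info(n); K=np.array([[i['fx'],0,i['cx']],[0,i['fy'],i['cy']],[0,0,1.]]); return K,np.array(i['distortion'],float),np.array(i['extrinsics'])
def back(n,uv,depth):
    K,d,T=cam(n); uv=np.asarray(uv,float).reshape(-1,1,2)
    p=cv2.undistortPoints(uv,K,d)[:,0]; depth=np.asarray(depth,float).reshape(-1,1)
    P=np.hstack([p,np.ones((len(p),1))])*depth
    return (P-T[:3,3])@T[:3,:3]
def ray_z(n,uv,z):
    K,d,T=cam(n); p=cv2.undistortPoints(np.asarray(uv,float).reshape(-1,1,2),K,d)[:,0]
    D=np.hstack([p,np.ones((len(p),1))])@T[:3,:3]; o=-T[:3,:3].T@T[:3,3]
    return o+D*((z-o[2])/D[:,2])[:,None]
def proj(n,P):
    K,d,T=cam(n); return cv2.projectPoints(np.asarray(P,float).reshape(-1,1,3),cv2.Rodrigues(T[:3,:3])[0],T[:3,3],K,d)[0][:,0]
def cloud(n,dep):
    v,u=np.mgrid[0:480,0:640]; P=back(n,np.stack([u.ravel(),v.ravel()],1),dep.ravel()); P[dep.ravel()==0]=np.nan
    return P.reshape(480,640,3)
def save(n,f):
    im,d=ctrl.get_image(n); cv2.imwrite(f'pics/{f}.png',im[:,:,::-1]); np.save(f'{f}_d.npy',d); return im,d
E
python3 - <<'E'
from h import *
for n in('top','side'):
    print(n,ctrl.camera_info(n)); save(n,n+'0')
s=ctrl.get_state(); print(s)
E
```

```text
top {'fx': 597.4411096777171, 'fy': 597.4411096777171, 'cx': 315.6821339890773, 'cy': 233.87399556999554, 'distortion': array([-0.18833974,  0.        ,  0.        ,  0.        ,  0.        ]), 'extrinsics': array([[-0.0065444 , -0.99994973, -0.00759696, -0.00771329],
       [-0.99802914,  0.0070056 , -0.06235997,  0.57643886],
       [ 0.06241006,  0.00717388, -0.99802481,  1.46159924],
       [ 0.        ,  0.        ,  0.        ,  1.        ]])}
side {'fx': 530.415374592526, 'fy': 530.415374592526, 'cx': 313.91966567709994, 'cy': 236.11073776652353, 'distortion': array([-0.07573402,  0.        ,  0.        ,  0.        ,  0.        ]), 'extrinsics': array([[ 0.89226826, -0.45149438, -0.00318957, -0.50026588],
       [-0.26411124, -0.51619564, -0.81473144,  0.17783384],
       [ 0.36620022,  0.72780141, -0.57982973,  0.89932346],
       [ 0.        ,  0.        ,  0.        ,  1.        ]])}
{'time': 0.1, 'joint_positions': array([-1.22490174,  0.32173338, -0.07007566,  1.45155854,  0.02262527,
        1.37081658, -0.05693598]), 'qd': array([ 2.27986652e-03, -7.31172101e-04,  8.32804846e-04, -4.44963147e-03,
        2.48935225e-04,  3.05252201e-04,  8.17380278e-05]), 'joint_torque': array([-8.37840184e-05, -4.92569697e+01, -4.05725967e-01, -3.13402498e+01,
       -6.42299443e-02,  3.94159800e-02,  6.86020371e-05]), 'position': array([0.21162731, 0.61405124, 0.22157812]), 'tool_rot': array([ 0.25903228,  1.5552314 , -0.26174686]), 'ft_force': array([ 0.11539547,  0.72492095, -0.74074863]), 'torque': array([-0.00057764, -0.02184913, -0.01329551]), 'grip_width': 0.9997986590401893}
```

View pics/top0.png

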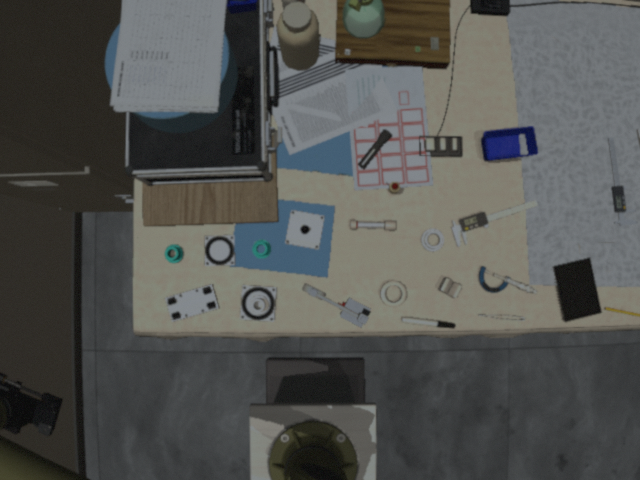

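View pics/side0.png

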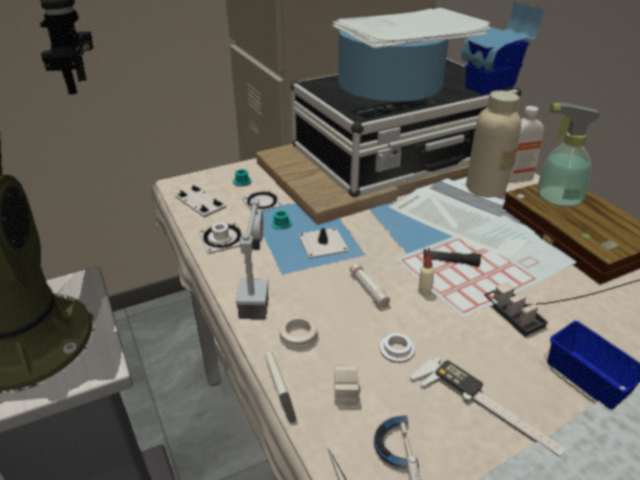

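The top view shows the large nest with the small bush at (258,302), small nest (219,250), ring stand (305,230), cradle (193,301), plug (373,225), large bush (431,239), ring (393,292), vee block (450,287), oiler (396,187). The turquoise look-alikes are at (174,253) and (262,249).

Run:
```python
from h import *
for cam_ in('top','side'):
  im,d=save(cam_,cam_+'1'); C=cloud(cam_,d)
  for l in ['small_bush','large_bush','ring_gauge','plug_gauge','small_nest','large_nest','ring_stand','plug_rest','vee_block','oiler']:
    for r in ctrl.cut_out(cam_,l)[:3]:
        m=r['region']; P=C[m]; P=P[~np.isnan(P[:,0])]
        if r['score']<.3 or len(P)<5: continue
        np.save(f'm_{cam_}_{l}.npy',m)
        t=np.percentile(P[:,2],90)
        v,u=np.nonzero(m)
        (cx,cy),(w,h),a=cv2.minAreaRect(np.stack([u,v],1).astype(np.float32))
        print(cam_,l,round(r['score'],2),np.round(r['extent']),'med',np.round(np.median(P,0),4),'mid',np.round((np.percentile(P,3,0)+np.percentile(P,97,0))/2,4),'z90',round(t,4),'rect',np.round([cx,cy,w,h,a],1))
im=cv2.imread('pics/top1.png')
cv2.imwrite('pics/zl.png',cv2.resize(im[205:335,130:330],None,fx=4,fy=4,interpolation=cv2.INTER_CUBIC))
cv2.imwrite('pics/zr.png',cv2.resize(im[175:335,300:500],None,fx=3.7,fy=3.7,interpolation=cv2.INTER_CUBIC))
```

```text
top small_bush 0.67 [253. 238. 271. 256.] med [0.542  0.1234 0.0096] mid [0.5416 0.1255 0.0156] z90 0.0303 rect [261. 248.  18.  18.  90.]
top small_bush 0.67 [166. 241. 186. 262.] med [0.5308 0.3436 0.0113] mid [0.5314 0.3459 0.0163] z90 0.0302 rect [173.5 253.   18.   17.   90. ]
top small_bush 0.6 [249. 291. 269. 315.] med [0.4033 0.1285 0.0118] mid [0.4022 0.1306 0.0187] z90 0.0334 rect [259.  304.   18.4  18.4  45. ]
top large_bush 0.65 [422. 229. 443. 252.] med [ 0.5617 -0.3052  0.0089] mid [ 0.5623 -0.3053  0.0089] z90 0.0188 rect [432.5 239.   22.   21.   90. ]
top ring_gauge 0.8 [382. 282. 409. 308.] med [ 0.4285 -0.2022  0.0198] mid [ 0.4276 -0.2009  0.0155] z90 0.0238 rect [392.5 293.5  25.   25.   90. ]
top plug_gauge 0.68 [351. 220. 397. 230.] med [ 0.5997 -0.1568  0.0198] mid [ 0.5994 -0.1536  0.0121] z90 0.0253 rect [372.5 224.5  11.   45.   90. ]
top small_nest 0.83 [204. 234. 234. 266.] med [0.5382 0.2296 0.0057] mid [0.5384 0.2299 0.0056] z90 0.0105 rect [220. 250.  30.  28.  90.]
top large_nest 0.9 [238. 284. 279. 322.] med [0.4079 0.1358 0.0059] mid [0.4067 0.1339
[... 1969 characters left out ...]
198. 223. 243. 251.] med [0.3903 0.1198 0.0028] mid [0.4047 0.1315 0.0027] z90 0.0071 rect [221.3 237.7  25.3  42.8  76.9]
side plug_rest 0.97 [176. 185. 224. 216.] med [0.4038 0.2944 0.004 ] mid [0.4051 0.2942 0.0063] z90 0.0086 rect [199.9 200.9  47.4  22.2  33.7]
side plug_rest 0.38 [211. 222. 232. 246.] med [0.4003 0.1199 0.0154] mid [0.4025 0.1326 0.0162] z90 0.0297 rect [221. 233.  20.  22.  90.]
side vee_block 0.91 [334. 369. 356. 403.] med [ 0.4366 -0.3518  0.0277] mid [ 0.4376 -0.3469  0.0192] z90 0.0347 rect [345.  384.5  37.   22.   90. ]
side oiler 0.8 [416. 253. 436. 296.] med [ 0.6832 -0.2135  0.04  ] mid [ 0.6864 -0.2119  0.0419] z90 0.0722 rect [426.5 272.6  14.9  43.3   6.3]
```

View pics/zl.png

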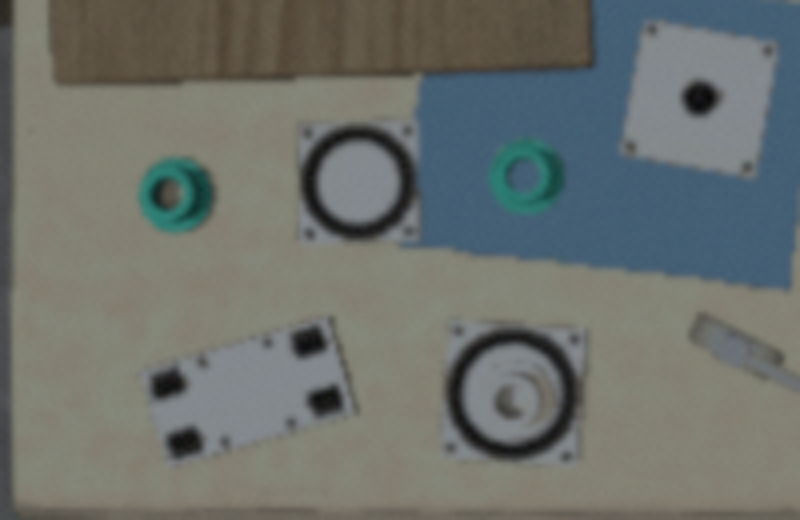

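View pics/zr.png

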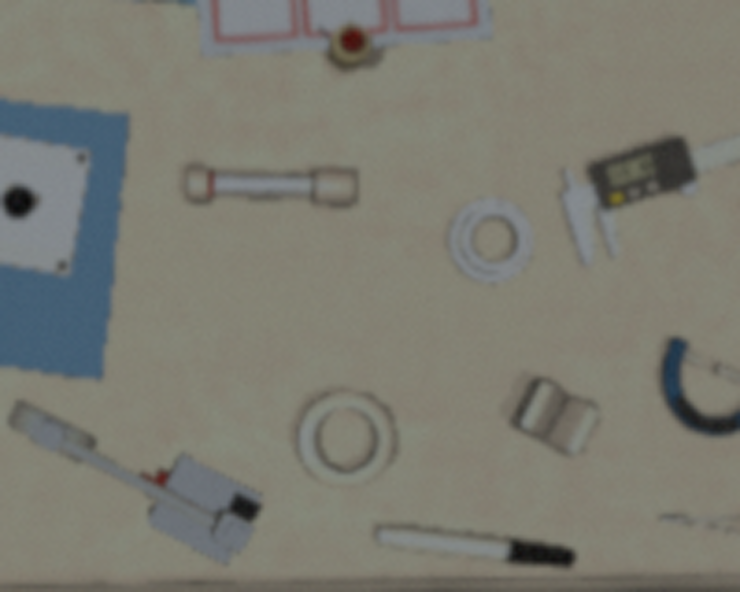

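```bash
cat > m.py <<'E'
from h import *
im0,d0=ctrl.get_image('top'); acc=im0.astype(float)
im=im0; g=cv2.cvtColor(im,cv2.COLOR_RGB2GRAY).astype(float)
def dark(u,v,r,z,thr,name,img=g,bright=False,amin=1):
    u0,v0=int(u-r),int(v-r); c=img[v0:v0+2*r+1,u0:u0+2*r+1]
    k=4; big=cv2.resize(c,None,fx=k,fy=k,interpolation=cv2.INTER_CUBIC)
    b=(big>thr if bright else big<thr).astype(np.uint8)
    n,lab,st,cen=cv2.connectedComponentsWithStats(b)
    for i in range(1,n):
        if st[i,4]<amin*k*k: continue
        x,y,w,h=st[i,:4]; cnt,_=cv2.findContours((lab==i).astype(np.uint8),cv2.RETR_EXTERNAL,cv2.CHAIN_APPROX_NONE)
        cc=max(cnt,key=len); e=cv2.fitEllipse(cc) if len(cc)>10 else None
        conv=lambda p:(np.array(p)+.5)/k-.5+[u0,v0]
        p=conv(cen[i]); q=conv(e[0]) if e else p
        print(name,'cent',np.round(p,2),np.round(ray_z('top',p,z)[0,:2],4),'ell',np.round(ray_z('top',q,z)[0,:2],4),'size mm',np.round(np.array(e[1])/k*2.36 if e else 0,1),'ang',round(e[2],1) if e else 0,'area',st[i,4]/k/k)
dark(219,250,20,.009,60,'small_nest rim',amin=30)
dark(258,303,22,.009,60,'large_nest rim',amin=30)
dark(305,229,8,.035,60,'post',amin=5)
dark(305,229,24,.006,75,'stand screws',amin=1)
dark(193,302,32,.017,60,'cheeks',amin=8)
E
python3 m.py
python3 - <<'E'
from h import *
s=ctrl.get_state();print(cv2.Rodrigues(s['tool_rot'])[0].round(3))
im=cv2.imread('pics/top1.png')
def z(u,v,r,f,n): cv2.imwrite(f'pics/{n}.png',cv2.resize(im[v-r:v+r,u-r:u+r],None,fx=f,fy=f,interpolation=cv2.INTER_CUBIC))
t=[]
for (u,v) in [(258,302),(393,292),(431,239),(373,225)]:
    t.append(cv2.resize(im[v-25:v+25,u-25:u+25],(400,300*0+400),interpolation=cv2.INTER_CUBIC)[50:350])
cv2.imwrite('pics/q.png',np.vstack([np.hstack(t[:2]),np.hstack(t[2:])]))
E
```

```text
small_nest rim cent [219.09 250.23] [0.5376 0.2305] ell [0.5378 0.2303] size mm [64.1 65.4] ang 87.9 area 229.4375
large_nest rim cent [257.82 303.27] [0.4051 0.1334] ell [0.4056 0.1337] size mm [74.3 74.9] ang 77.4 area 272.4375
post cent [304.64 229.13] [0.5871 0.0152] ell [0.5871 0.0152] size mm [17.  18.1] ang 81.8 area 45.6875
stand screws cent [304.61 229.09] [0.5893 0.016 ] ell [0.5893 0.016 ] size mm [18.5 19.7] ang 80.0 area 53.9375
cheeks cent [206.74 290.06] [0.4383 0.2602] ell [0.4383 0.2602] size mm [13.9 18.4] ang 75.1 area 37.625
cheeks cent [171.52 300.62] [0.4118 0.3498] ell [0.4119 0.3498] size mm [13.1 18.8] ang 68.3 area 36.0
cheeks cent [211.   304.75] [0.4019 0.2496] ell [0.4019 0.2496] size mm [13.5 18.6] ang 76.0 area 36.75
cheeks cent [175.75 315.21] [0.3754 0.3391] ell [0.3754 0.3391] size mm [13.6 18.7] ang 75.1 area 37.375
[[ 0.     0.326  0.945]
 [ 0.     0.945 -0.326]
 [-1.     0.     0.   ]]
```

View pics/q.png

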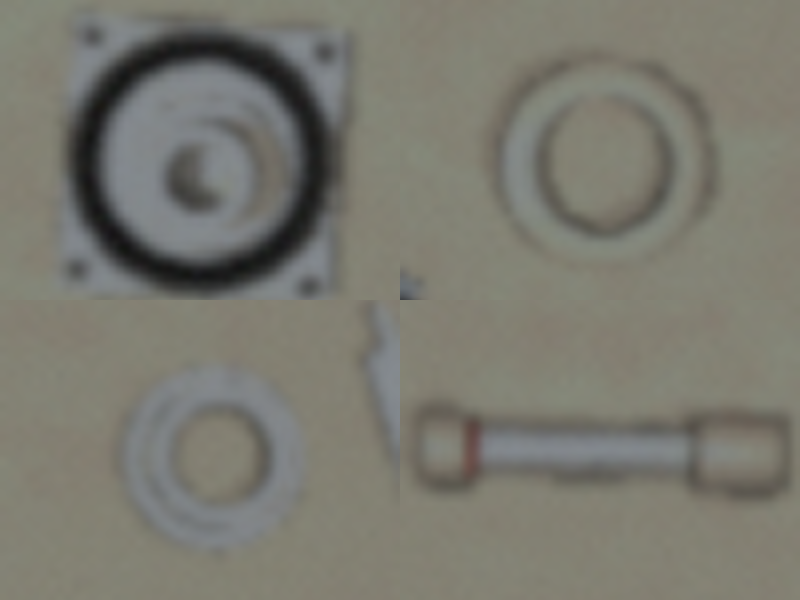

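Run:
```python
from h import *
for cam_ in('top','side'):
  A=[ctrl.get_image(cam_)[1] for _ in range(2)]+[np.load(f'{cam_}{i}_d.npy') for i in (0,1)]
  A=np.array(A); A[A==0]=np.nan; d=np.nan_to_num(np.nanmedian(A,0)); C=cloud(cam_,d)
  for n,c,r,z0,z1 in [('small_bush',(.402,.129),.027,.024,.045),('large_bush',(.56,-.307),.035,.011,.03),('ring',(.427,-.202),.04,.013,.03),('plug',(.6,-.155),.07,.008,.04)]:
    dd=np.hypot(C[...,0]-c[0],C[...,1]-c[1]); m=(dd<r)&(C[...,2]>z0)&(C[...,2]<z1); P=C[m]
    (cx,cy),rad=cv2.minEnclosingCircle(P[:,:2].astype(np.float32))
    print(cam_,n,len(P),'mean',P.mean(0).round(4),'circ',np.round([cx,cy,rad],4),'zmed',np.median(P[:,2]).round(4))
    if n=='plug': print(cv2.minAreaRect((P[:,:2]*1000).astype(np.float32)), np.linalg.eigh(np.cov(P[:,:2].T))[1][:,1])
for n,p,z in [('ring bore',(392.8,293.4),.02),('lb bore',(433.3,239.2),.016),('sb hole',(257.6,305.1),.032),('sb body',(258.6,305.1),.032),
   ('plugL',(348+443/8-.44,200+(447-300+50)/8-.44),.0),('plugR',(348+(740-400)/8-.44,200+(455-300+50)/8-.44),.0)]:
    if n[:4]=='plug': continue
    print(n,ray_z('top',p,z).round(4))
for n,x,y in [('plugLend',415,447),('plugRend',788,455),('hL',480,447),('hR',688,452)]:
    print(n,ray_z('top',(348+(x-400)/8-.44,200+(y-300+50)/8-.44),.012).round(4))
```

```text
top small_bush 93 mean [0.4035 0.1315 0.0317] circ [0.4028 0.1323 0.0169] zmed 0.0317
top large_bush 135 mean [ 0.562  -0.3037  0.0161] circ [ 0.5621 -0.3058  0.0251] zmed 0.0162
top ring 313 mean [ 0.4277 -0.202   0.02  ] circ [ 0.4276 -0.2019  0.0326] zmed 0.02
top plug 360 mean [ 0.5993 -0.1543  0.02  ] circ [ 0.5996 -0.1525  0.0568] zmed 0.0199
((598.6016845703125, -152.5978546142578), (112.16505432128906, 22.838760375976562), 89.77655792236328) [0.02231043 0.99975109]
side small_bush 124 mean [0.4014 0.1274 0.0283] circ [0.4026 0.1291 0.018 ] zmed 0.029
side large_bush 268 mean [ 0.5603 -0.3062  0.0142] circ [ 0.5607 -0.3054  0.0233] zmed 0.0144
side ring 569 mean [ 0.4265 -0.2049  0.0182] circ [ 0.4269 -0.2022  0.0328] zmed 0.0188
side plug 500 mean [ 0.5943 -0.1613  0.0171] circ [ 0.5951 -0.154   0.0571] zmed 0.0172
((597.5631713867188, -153.80499267578125), (112.86707305908203, 24.506301879882812), 88.56461334228516) [0.01437865 0.99989662]
ring bore [[ 0.4277 -0.201   0.02  ]]
lb bore [[ 0.5611 -0.3048  0.016 ]]
sb hole [[0.4018 0.1316 0.032 ]]
sb body [[0.4018 0.1291 0.032 ]]
plugLend [[ 0.6003 -0.0958  0.012 ]]
plugRend [[ 0.5971 -0.2123  0.012 ]]
hL [[ 0.6002 -0.116   0.012 ]]
hR [[ 0.5982 -0.1809  0.012 ]]
```

Request:
{"op": "servo_tool", "data": {
  "dp": [
    [0,-1,0],
    [0,-1,0],
    [0,-1,0],
    [0,-1,0],
    [0,-1,0]
  ],
  "yaw": [-0.634,-0.634,-0.634,-0.634,-0.634],
  "fingers": 0.7,
  "grip_force": 25
}}

```text
time: 1.95
position: [0.1867, 0.4917, 0.2226]
tool_rot: [-0.002, 1.571, 0.003]
ft_force: [-0.1, 0.5, 0.9]
grip_width: 0.716
```

Request:
{"op": "servo_tool", "data": {
  "dp": [
    [0,-1,0.6],
    [0,-1,0.6],
    [0,-1,0.6],
    [0,-1,0.6],
    [0,-1,0.6]
  ],
  "yaw": [0,0,0,0,0]
}}

```text
time: 2.45
position: [0.2627, 0.3665, 0.2228]
tool_rot: [0.0, 1.57, 0.001]
ft_force: [-0.0, 0.2, 0.3]
grip_width: 0.696
```

Request:
{"op": "servo_tool", "data": {
  "dp": [
    [0,-0.94,1],
    [0,-0.94,1],
    [0,-0.94,1],
    [0,-0.94,1],
    [0,-0.94,1]
  ],
  "yaw": [0,0,0,0,0]
}}

```text
time: 2.95
position: [0.3881, 0.2491, 0.2229]
tool_rot: [0.0, 1.57, 0.001]
ft_force: [1.2, 0.9, 0.4]
grip_width: 0.7
```

Request:
{"op": "servo_tool", "data": {
  "dp": [
    [1,-0.94,0.13],
    [1,-0.94,0.13],
    [1,-0.94,0.13],
    [1,-0.94,0.13],
    [1,-0.94,0.13]
  ],
  "yaw": [0,0,0,0,0]
}}

```text
time: 3.45
position: [0.4037, 0.1317, 0.097]
tool_rot: [0.0, 1.57, 0.001]
ft_force: [0.2, 0.1, -0.2]
grip_width: 0.698
```

Request:
{"op": "servo_tool", "data": {
  "dp": [
    [0.9,0,0],
    [0.9,0,0],
    [0.8,0,0],
    [0.5,0,0],
    [0.22,0,0]
  ],
  "yaw": [0,0,0,0,0]
}}

```text
time: 3.95
position: [0.4027, 0.1322, 0.0136]
tool_rot: [-0.001, 1.572, -0.001]
ft_force: [-0.8, 0.1, 0.9]
grip_width: 0.698
```

Request:
{"op": "servo_tool", "data": {
  "dp": [
    [0,0,0],
    [0,0,0],
    [0,0,0],
    [0,0,0],
    [0,0,0]
  ],
  "yaw": [0,0,0,0,0],
  "fingers": 0.0,
  "grip_force": 20
}}

```text
time: 4.45
position: [0.404, 0.1329, 0.0152]
tool_rot: [0.0, 1.57, 0.001]
ft_force: [-0.2, -0.1, 2.2]
grip_width: 0.378
```

Request:
{"op": "servo_tool", "data": {
  "dp": [
    [-0.4,0,0],
    [-1,0,0],
    [-1,0,0],
    [-0.6,0.5,0.5],
    [0,0.9,0.9]
  ],
  "yaw": [0,0,0,0,0]
}}

```text
time: 4.95
position: [0.4398, 0.1677, 0.0928]
tool_rot: [0.004, 1.567, 0.001]
ft_force: [1.0, -0.2, 0.9]
grip_width: 0.382
```

Request:
{"op": "servo_tool", "data": {
  "dp": [
    [0,0.8,1],
    [0,0.8,1],
    [0,0.8,1],
    [0.5,0.12,0.8],
    [0.5,0,0.18]
  ],
  "yaw": [0,0,0,0,0]
}}

```text
time: 5.45
position: [0.5401, 0.2315, 0.065]
tool_rot: [-0.0, 1.568, 0.001]
ft_force: [-0.4, -0.2, -1.0]
grip_width: 0.38
```

```bash
cat > chk.py <<'E'
import sys
from h import *
im,d=save('side',sys.argv[1]); 
s=ctrl.get_state(); print(s['time'],s['position'].round(4),s['ft_force'].round(1))
u,v,r=map(int,sys.argv[2:5]); r2=int(r*.75)
u0,v0=max(0,u-r),max(0,v-r2)
c=cv2.imread(f'pics/{sys.argv[1]}.png')[v0:v0+2*r2,u0:u0+2*r]
f=700/c.shape[1]
cv2.imwrite(f'pics/{sys.argv[1]}.png',cv2.resize(c,None,fx=f,fy=f,interpolation=cv2.INTER_CUBIC)[:600])
E
python3 chk.py s2 260 190 70
```

```text
5.5 [0.5379 0.2297 0.0621] [ 0.  -0.2 -1.7]
```

View pics/s2.png

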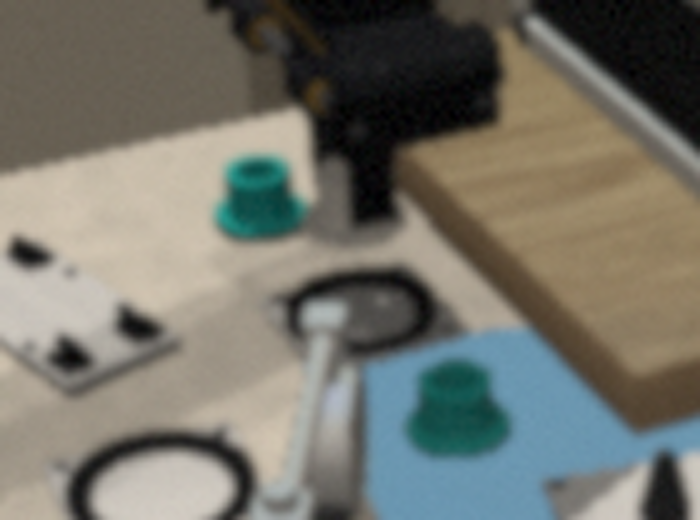

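The bush is held level above the small nest (rim at about (365,310) in the crop). Lowering.

Request:
{"op": "servo_tool", "data": {
  "dp": [
    [0.6,0.02,0.02],
    [0.6,0,0],
    [0.4,0,0],
    [0.2,0,0],
    [0.08,0,0]
  ],
  "yaw": [0,0,0,0,0]
}}

```text
time: 6.0
position: [0.5378, 0.2309, 0.0169]
tool_rot: [-0.0, 1.572, -0.0]
ft_force: [-0.7, -0.6, -1.0]
grip_width: 0.381
```

Request:
{"op": "servo_tool", "data": {
  "dp": [
    [0,0,0],
    [0.03,0,0],
    [0,0,0],
    [0,0,0],
    [0,0,0]
  ],
  "yaw": [0,0,0,0,0]
}}

```text
time: 6.5
position: [0.5386, 0.2313, 0.0171]
tool_rot: [0.0, 1.57, 0.0]
ft_force: [-0.1, -0.1, -0.2]
grip_width: 0.378
```

Request:
{"op": "servo_tool", "data": {
  "dp": [
    [0.03,0,0],
    [0.03,0,0],
    [0.03,0,0],
    [0,0,0],
    [0,0,0]
  ],
  "yaw": [0,0,0,0,0]
}}

```text
time: 7.0
position: [0.5385, 0.2311, 0.0152]
tool_rot: [0.0, 1.571, 0.0]
ft_force: [-3.0, -1.5, 5.5]
grip_width: 0.382
```

Request:
{"op": "servo_tool", "data": {
  "dp": [
    [0,0,0],
    [0,0,0],
    [0,0,0],
    [-0.2,0,0],
    [-0.8,0,0]
  ],
  "yaw": [0,0,0,0,0],
  "fingers": 0.7
}}

```text
time: 7.5
position: [0.5367, 0.2303, 0.0379]
tool_rot: [-0.002, 1.575, -0.002]
ft_force: [0.5, 0.2, 0.6]
grip_width: 0.679
```

Request:
{"op": "servo_tool", "data": {
  "dp": [
    [-1,0,0],
    [-1,-0.5,0],
    [-1,-1,0.2],
    [-1,-1,0.4],
    [0,-1,0.3]
  ],
  "yaw": [0,0,0,0,0]
}}

```text
time: 8.0
position: [0.5639, 0.1434, 0.144]
tool_rot: [0.002, 1.564, 0.003]
ft_force: [0.1, 0.8, -0.3]
grip_width: 0.703
```

```bash
python3 chk.py s3 270 200 70
```

```text
8.05 [0.5644 0.1368 0.1425] [ 0.7 -4.4  0.2]
```

View pics/s3.png

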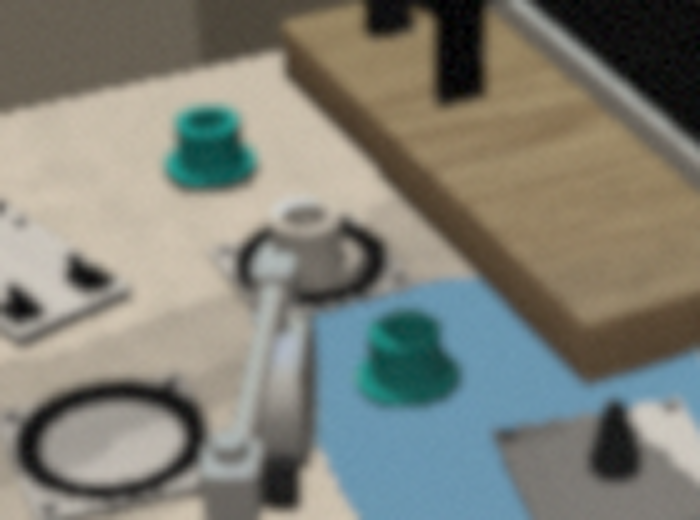

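Request:
{"op": "servo_tool", "data": {
  "dp": [
    [0,-1,0],
    [0,-0.99,0.1],
    [0,-0.98,0.21],
    [0,-0.95,0.31],
    [0,-0.91,0.41]
  ],
  "yaw": [1,1,1,1,1]
}}

```text
time: 8.55
position: [0.5608, 0.018, 0.1395]
tool_rot: [0.414, 1.531, -0.413]
ft_force: [-0.2, -0.5, -0.6]
grip_width: 0.698
```

Request:
{"op": "servo_tool", "data": {
  "dp": [
    [0,-0.87,0.5],
    [0,-0.81,0.59],
    [0,-0.74,0.67],
    [0,-0.67,0.74],
    [0,-0.59,0.81]
  ],
  "yaw": [1,1,1,1,1]
}}

```text
time: 9.05
position: [0.5608, -0.1069, 0.1395]
tool_rot: [0.819, 1.412, -0.818]
ft_force: [-0.0, 0.6, -0.4]
grip_width: 0.7
```

Request:
{"op": "servo_tool", "data": {
  "dp": [
    [0,-0.5,0.87],
    [0,-0.41,0.91],
    [0,-0.31,0.95],
    [0,-0.21,0.98],
    [0,-0.1,0.99]
  ],
  "yaw": [1,1,1,1,1]
}}

```text
time: 9.55
position: [0.5609, -0.2318, 0.1394]
tool_rot: [1.212, 1.208, -1.212]
ft_force: [-0.4, 0.7, -0.5]
grip_width: 0.699
```

```bash
cat > st.py <<'E'
from h import *
s=ctrl.get_state(); print(s['time'],s['position'].round(4),s['ft_force'].round(1),s['joint_positions'].round(2)); print(cv2.Rodrigues(s['tool_rot'])[0].round(3))
E
python3 st.py
```

```text
9.55 [ 0.5609 -0.2318  0.1394] [-0.4  0.7 -0.5] [-0.32  0.36  0.82  1.69 -0.28  1.21  0.57]
[[-0.     1.    -0.004]
 [ 0.    -0.004 -1.   ]
 [-1.    -0.    -0.   ]]
```

Request:
{"op": "servo_tool", "data": {
  "dp": [
    [0.4,0,1],
    [0.8,0,1],
    [1,0,0.7],
    [0.9,0,0.22],
    [0.5,0,0]
  ],
  "yaw": [0,0,0,0,0]
}}

```text
time: 10.05
position: [0.5595, -0.3048, 0.0474]
tool_rot: [1.21, 1.211, -1.213]
ft_force: [-0.4, -0.2, 0.0]
grip_width: 0.698
```

Request:
{"op": "servo_tool", "data": {
  "dp": [
    [0.6,0,0],
    [0.5,0,0],
    [0.3,0,0],
    [0.12,0,0],
    [0,0,0]
  ],
  "yaw": [0,0,0,0,0]
}}

```text
time: 10.55
position: [0.5612, -0.304, 0.0116]
tool_rot: [1.209, 1.21, -1.209]
ft_force: [0.4, 0.4, 0.2]
grip_width: 0.7
```

```bash
python3 chk.py s4 397 330 60;python3 st.py
```

```text
10.6 [ 0.5615 -0.3042  0.012 ] [ 0.1 -0.5  0.5]
10.6 [ 0.5615 -0.3042  0.012 ] [ 0.1 -0.5  0.5] [-0.12  0.58  0.74  1.71 -0.44  1.03  0.78]
[[ 0.001  1.     0.   ]
 [-0.     0.    -1.   ]
 [-1.     0.001  0.   ]]
```

View pics/s4.png

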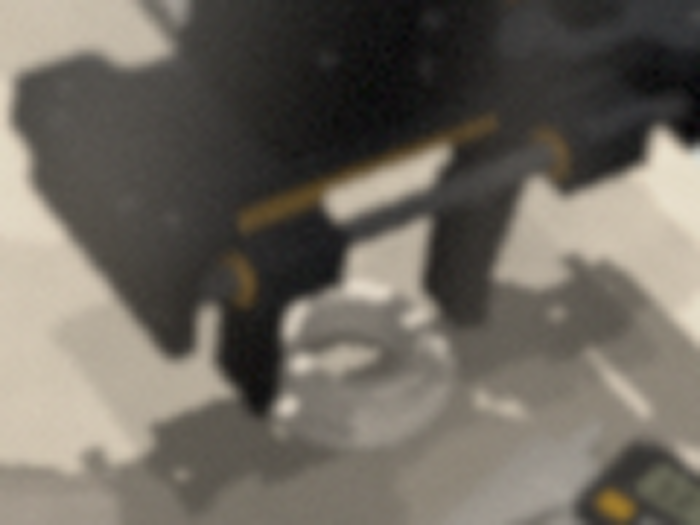

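Request:
{"op": "servo_tool", "data": {
  "dp": [
    [0.07,0,0.03],
    [0,0,0],
    [0,0,0],
    [0,0,0],
    [0,0,0]
  ],
  "yaw": [0,0,0,0,0],
  "fingers": 0.0,
  "grip_force": 25
}}

```text
time: 11.1
position: [0.5612, -0.3052, 0.0101]
tool_rot: [1.209, 1.209, -1.209]
ft_force: [0.2, -0.2, 1.2]
grip_width: 0.487
```

Request:
{"op": "servo_tool", "data": {
  "dp": [
    [0,0,0],
    [-0.2,0,0],
    [-0.2,0,0],
    [-0.3,0,0],
    [-0.3,0,0]
  ],
  "yaw": [0,0,0,0,0]
}}

```text
time: 11.6
position: [0.5611, -0.3051, 0.0355]
tool_rot: [1.209, 1.209, -1.209]
ft_force: [-0.3, -0.4, -1.0]
grip_width: 0.488
```

```bash
python3 chk.py s5 397 330 60
```

```text
11.65 [ 0.562  -0.3056  0.037 ] [ 0.8 -0.4 -0.6]
```

View pics/s5.png

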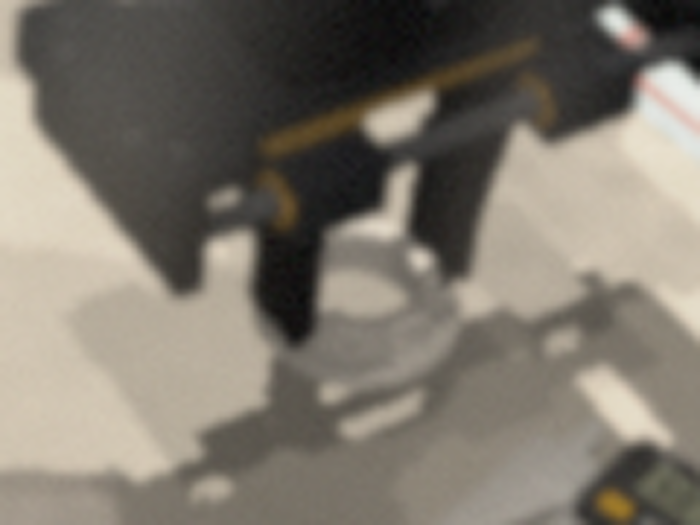

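Request:
{"op": "servo_tool", "data": {
  "dp": [
    [-1,0,-0.5],
    [-1,0,-1],
    [-1,0,-1],
    [-1,0,-1],
    [-0.3,0,-1]
  ],
  "yaw": [0,0,0,0,0]
}}

```text
time: 12.15
position: [0.5625, -0.1925, 0.1455]
tool_rot: [1.211, 1.205, -1.206]
ft_force: [-0.1, -0.1, -0.2]
grip_width: 0.486
```

Request:
{"op": "servo_tool", "data": {
  "dp": [
    [0,0,-1],
    [0,0,-1],
    [0,0,-1],
    [0,0,-1],
    [0,0,-1]
  ],
  "yaw": [0,0,0,0,0]
}}

```text
time: 12.65
position: [0.561, -0.0666, 0.1428]
tool_rot: [1.21, 1.209, -1.208]
ft_force: [0.3, 0.1, -0.5]
grip_width: 0.483
```

Request:
{"op": "servo_tool", "data": {
  "dp": [
    [0,0,-1],
    [0,0,-1],
    [0,0,-1],
    [0,0,-1],
    [0,0,-1]
  ],
  "yaw": [0,0,0,0,0]
}}

```text
time: 13.15
position: [0.561, 0.0584, 0.1428]
tool_rot: [1.21, 1.209, -1.209]
ft_force: [0.4, 0.1, 0.8]
grip_width: 0.486
```

```bash
python3 st.py
```

```text
13.15 [0.561  0.0584 0.1428] [0.4 0.1 0.8] [-0.79  0.23  0.73  1.79 -0.16  1.18 -0.01]
[[ 0.001  1.    -0.   ]
 [ 0.001 -0.    -1.   ]
 [-1.     0.001 -0.001]]
```

Request:
{"op": "servo_tool", "data": {
  "dp": [
    [0,0,-1],
    [0,-0.5,-1],
    [0,-1,-0.8],
    [0,-1,-0.2],
    [0,-1,0]
  ],
  "yaw": [0,0,0,0,0]
}}

```text
time: 13.65
position: [0.4725, 0.1336, 0.1424]
tool_rot: [1.208, 1.21, -1.207]
ft_force: [0.4, 1.4, -0.3]
grip_width: 0.484
```

Request:
{"op": "servo_tool", "data": {
  "dp": [
    [0.3,-1,0],
    [0.6,-1,0],
    [0.8,-0.6,0],
    [0.8,-0.14,0],
    [0.5,0,0]
  ],
  "yaw": [0,0,0,0,0]
}}

```text
time: 14.15
position: [0.4036, 0.1323, 0.0664]
tool_rot: [1.209, 1.211, -1.209]
ft_force: [-0.3, -0.3, -0.6]
grip_width: 0.487
```

```bash
python3 chk.py s6 220 220 60; python3 st.py
```

```text
14.2 [0.403  0.1317 0.0651] [-1.3  0.3 -2.3]
14.2 [0.403  0.1317 0.0651] [-1.3  0.3 -2.3] [-1.01 -0.03  0.63  2.18  0.02  0.99 -0.39]
[[-0.003  1.     0.   ]
 [-0.001  0.    -1.   ]
 [-1.    -0.003  0.001]]
```

View pics/s6.png

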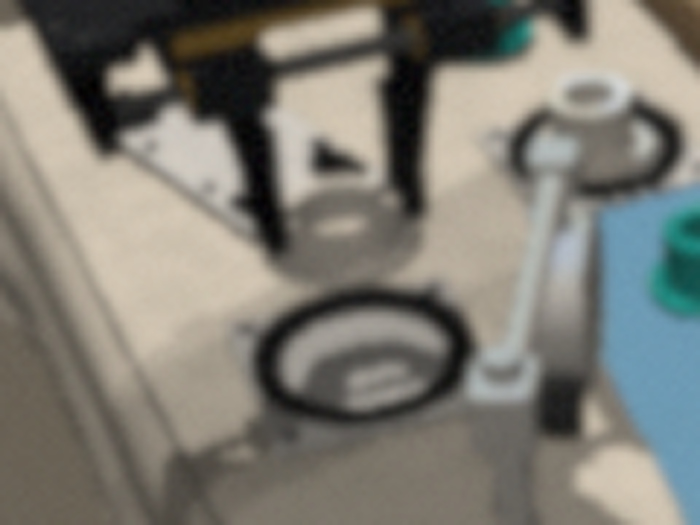

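Request:
{"op": "servo_tool", "data": {
  "dp": [
    [0.5,0.04,-0.04],
    [0.6,0,0],
    [0.5,0,0],
    [0.3,0,0],
    [0,0,0]
  ],
  "yaw": [0,0,0,0,0]
}}

```text
time: 14.7
position: [0.4056, 0.1331, 0.0195]
tool_rot: [1.208, 1.209, -1.21]
ft_force: [-0.0, -0.3, -0.7]
grip_width: 0.482
```

Request:
{"op": "servo_tool", "data": {
  "dp": [
    [0.05,0,0],
    [0.03,0,0],
    [0,0,0],
    [0,0,0],
    [0,0,0]
  ],
  "yaw": [0,0,0,0,0]
}}

```text
time: 15.2
position: [0.4061, 0.1336, 0.018]
tool_rot: [1.21, 1.209, -1.209]
ft_force: [-0.5, 0.3, -0.2]
grip_width: 0.485
```

Request:
{"op": "servo_tool", "data": {
  "dp": [
    [0.05,0,0],
    [0.04,0,0],
    [0.04,0,0],
    [0.02,0,0],
    [0,0,0]
  ],
  "yaw": [0,0,0,0,0]
}}

```text
time: 15.7
position: [0.4059, 0.1334, 0.014]
tool_rot: [1.209, 1.209, -1.209]
ft_force: [-0.2, -0.2, 0.1]
grip_width: 0.483
```

Request:
{"op": "servo_tool", "data": {
  "dp": [
    [0.03,0,0],
    [0,0,0],
    [0.02,0,0],
    [0,0,0],
    [0,0,0]
  ],
  "yaw": [0,0,0,0,0]
}}

```text
time: 16.2
position: [0.4059, 0.1334, 0.0139]
tool_rot: [1.209, 1.21, -1.21]
ft_force: [-4.9, -2.2, 14.4]
grip_width: 0.486
```

Request:
{"op": "servo_tool", "data": {
  "dp": [
    [-0.03,0,0],
    [0,0,0],
    [0,0,0],
    [-0.2,0,0],
    [-0.8,0,0]
  ],
  "yaw": [0,0,0,0,0],
  "fingers": 0.7
}}

```text
time: 16.7
position: [0.4044, 0.1325, 0.0375]
tool_rot: [1.205, 1.209, -1.213]
ft_force: [0.2, 0.4, -0.1]
grip_width: 0.693
```

Request:
{"op": "servo_tool", "data": {
  "dp": [
    [-1,0,0],
    [-1,0,0],
    [-1,0.5,0],
    [-1,1,0],
    [-0.6,1,0]
  ],
  "yaw": [0,0,0,0,0]
}}

```text
time: 17.2
position: [0.4699, 0.134, 0.156]
tool_rot: [1.212, 1.21, -1.205]
ft_force: [1.0, 0.1, -0.7]
grip_width: 0.7
```

```bash
python3 chk.py s7 240 220 60; python3 st.py
```

```text
17.25 [0.4751 0.1341 0.1582] [3.6 1.7 2.5]
17.25 [0.4751 0.1341 0.1582] [3.6 1.7 2.5] [-1.    0.01  0.68  1.94 -0.01  1.18 -0.32]
[[ 0.01   1.    -0.   ]
 [ 0.003 -0.    -1.   ]
 [-1.     0.01  -0.003]]
```

View pics/s7.png

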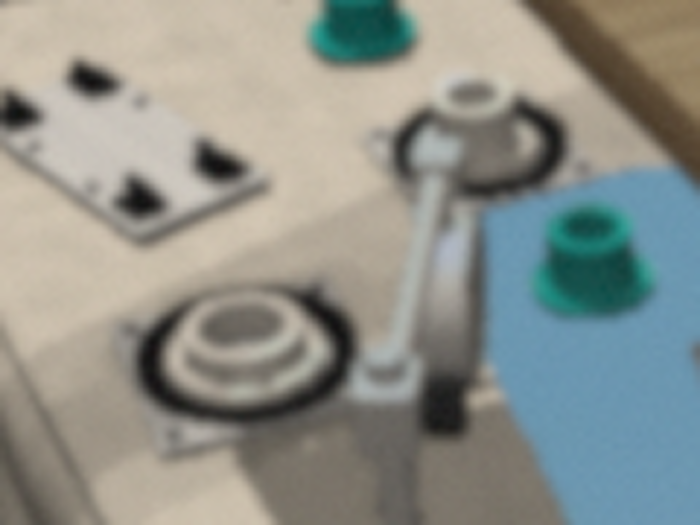

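Request:
{"op": "servo_tool", "data": {
  "dp": [
    [0,1,1],
    [0,1,1],
    [0,1,1],
    [0,0.4,1],
    [0,0,1]
  ],
  "yaw": [0,0,0,0,0],
  "fingers": 0.95
}}

```text
time: 17.75
position: [0.5546, 0.0071, 0.1534]
tool_rot: [1.208, 1.207, -1.21]
ft_force: [-0.2, -1.3, -0.0]
grip_width: 0.938
```

Request:
{"op": "servo_tool", "data": {
  "dp": [
    [0,0,1],
    [0,0,1],
    [0,0,1],
    [0,0,1],
    [0,0,1]
  ],
  "yaw": [0,0,0,0,0]
}}

```text
time: 18.25
position: [0.5532, -0.1174, 0.1535]
tool_rot: [1.209, 1.21, -1.209]
ft_force: [1.0, -0.6, 0.9]
grip_width: 0.949
```

Request:
{"op": "servo_tool", "data": {
  "dp": [
    [0,0,1],
    [0,0,1],
    [0,0,1],
    [0,-0.5,0.42],
    [0,-1,0]
  ],
  "yaw": [0,0,0,0,0]
}}

```text
time: 18.75
position: [0.5155, -0.204, 0.1534]
tool_rot: [1.209, 1.207, -1.212]
ft_force: [0.6, -0.0, 1.3]
grip_width: 0.949
```

```bash
python3 st.py
```

```text
18.75 [ 0.5155 -0.204   0.1534] [ 0.6 -0.   1.3] [-0.48  0.22  0.92  1.81 -0.19  1.2   0.49]
[[-0.001  1.    -0.002]
 [-0.003 -0.002 -1.   ]
 [-1.    -0.001  0.003]]
```

Request:
{"op": "servo_tool", "data": {
  "dp": [
    [0,-1,0],
    [0,-1,-0.03],
    [0.4,-1,0],
    [0.9,-0.46,0],
    [0.9,0,0]
  ],
  "yaw": [0,0,0,0,0]
}}

```text
time: 19.25
position: [0.4278, -0.2001, 0.098]
tool_rot: [1.213, 1.211, -1.206]
ft_force: [-0.3, 1.1, 0.3]
grip_width: 0.95
```

```bash
python3 chk.py s8 300 290 70; python3 st.py
```

```text
19.3 [ 0.4261 -0.1992  0.0948] [-1.5  2.5 -1.4]
19.3 [ 0.4261 -0.1992  0.0948] [-1.5  2.5 -1.4] [-0.54  0.05  0.96  2.06 -0.05  1.06  0.44]
[[-0.004  1.     0.001]
 [ 0.003  0.001 -1.   ]
 [-1.    -0.004 -0.003]]
```

View pics/s8.png

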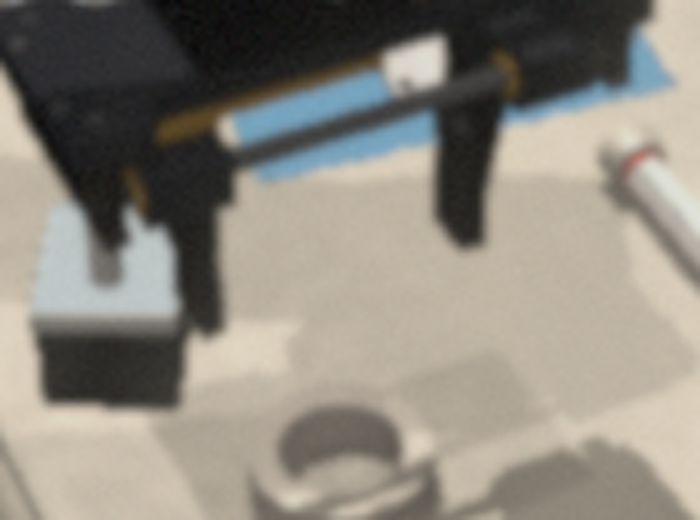

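Request:
{"op": "servo_tool", "data": {
  "dp": [
    [0.5,0,0.06],
    [1,0,0],
    [1,0,0],
    [0.6,0,0],
    [0.3,0,0]
  ],
  "yaw": [0,0,0,0,0]
}}

```text
time: 19.8
position: [0.429, -0.2026, 0.0124]
tool_rot: [1.207, 1.211, -1.211]
ft_force: [-0.1, -0.2, 1.0]
grip_width: 0.946
```

Request:
{"op": "servo_tool", "data": {
  "dp": [
    [0.1,0,0],
    [0,0,0],
    [0,0,0],
    [0,0,0],
    [0,0,0]
  ],
  "yaw": [0,0,0,0,0]
}}

```text
time: 20.3
position: [0.4301, -0.2028, 0.0116]
tool_rot: [1.21, 1.209, -1.208]
ft_force: [-0.4, 0.3, -0.4]
grip_width: 0.95
```

Request:
{"op": "servo_tool", "data": {
  "dp": [
    [0.14,-0.1,-0.05],
    [0.12,0,0],
    [0,0,0],
    [0,0,0],
    [0,0,0]
  ],
  "yaw": [0,0,0,0,0],
  "fingers": 0.0,
  "grip_force": 35
}}

```text
time: 20.8
position: [0.4267, -0.2014, 0.0043]
tool_rot: [1.209, 1.21, -1.21]
ft_force: [-0.1, -0.2, -2.1]
grip_width: 0.711
```

Request:
{"op": "servo_tool", "data": {
  "dp": [
    [0,0,0],
    [-0.3,0,0],
    [-0.6,0,0],
    [-1,0,0],
    [-1,0,0]
  ],
  "yaw": [0,0,0,0,0]
}}

```text
time: 21.3
position: [0.4264, -0.2018, 0.0779]
tool_rot: [1.209, 1.21, -1.211]
ft_force: [0.2, 0.9, -2.4]
grip_width: 0.711
```

```bash
python3 chk.py s9 300 290 70; python3 st.py
```

```text
21.35 [ 0.4291 -0.2031  0.0816] [ 1.2 -0.8  0.1]
21.35 [ 0.4291 -0.2031  0.0816] [ 1.2 -0.8  0.1] [-0.55  0.08  0.99  2.07 -0.08  1.02  0.47]
[[ 0.005  1.    -0.002]
 [-0.001 -0.002 -1.   ]
 [-1.     0.005  0.001]]
```

View pics/s9.png

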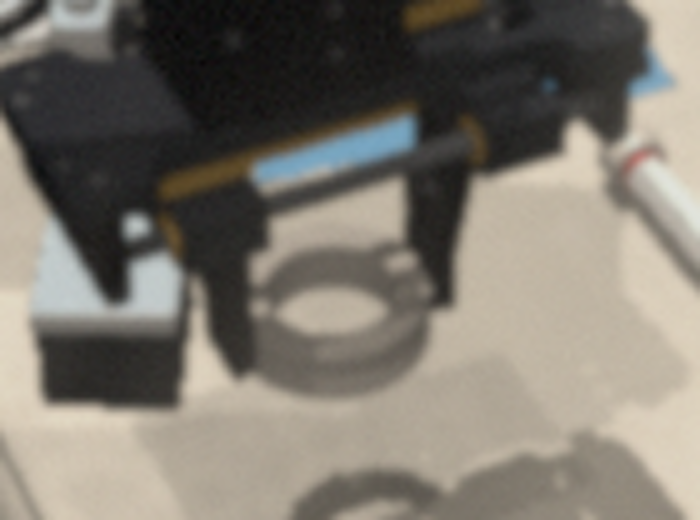

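Request:
{"op": "servo_tool", "data": {
  "dp": [
    [-1,0.5,0],
    [-1,1,0],
    [-1,1,0],
    [0,1,0],
    [0,1,-0.5]
  ],
  "yaw": [0,0,0,0,0]
}}

```text
time: 21.85
position: [0.5407, -0.1909, 0.1531]
tool_rot: [1.211, 1.206, -1.21]
ft_force: [0.3, -1.1, -2.1]
grip_width: 0.71
```

Request:
{"op": "servo_tool", "data": {
  "dp": [
    [0,1,-1],
    [0,0.94,-1],
    [0,0,-1],
    [0,0,-1],
    [0,0,-1]
  ],
  "yaw": [0,0,0,0,0]
}}

```text
time: 22.35
position: [0.5877, -0.0631, 0.1516]
tool_rot: [1.208, 1.21, -1.21]
ft_force: [0.7, 0.2, -2.5]
grip_width: 0.706
```

Request:
{"op": "servo_tool", "data": {
  "dp": [
    [0,0,-1],
    [0.4,0,-1],
    [0.9,0,-0.9],
    [0.9,0,-0.3],
    [0.6,0,0]
  ],
  "yaw": [0,0,0,0,0]
}}

```text
time: 22.85
position: [0.5869, 0.0184, 0.0801]
tool_rot: [1.206, 1.213, -1.208]
ft_force: [0.3, 0.3, -3.9]
grip_width: 0.712
```

```bash
python3 chk.py s10 320 220 70; python3 st.py
python3 - <<'E'
from h import *
im,_=ctrl.get_image('top')
cv2.imwrite('pics/t10.png',cv2.resize(im[195:265,265:345,::-1],None,fx=7,fy=7,interpolation=cv2.INTER_CUBIC))
E
```

```text
22.9 [0.5856 0.0165 0.0782] [-1.2  0.1 -4.3]
22.9 [0.5856 0.0165 0.0782] [-1.2  0.1 -4.3] [-0.75  0.39  0.82  1.8  -0.32  1.09  0.19]
[[-0.005  1.     0.002]
 [-0.001  0.002 -1.   ]
 [-1.    -0.005  0.001]]
```

View pics/s10.png

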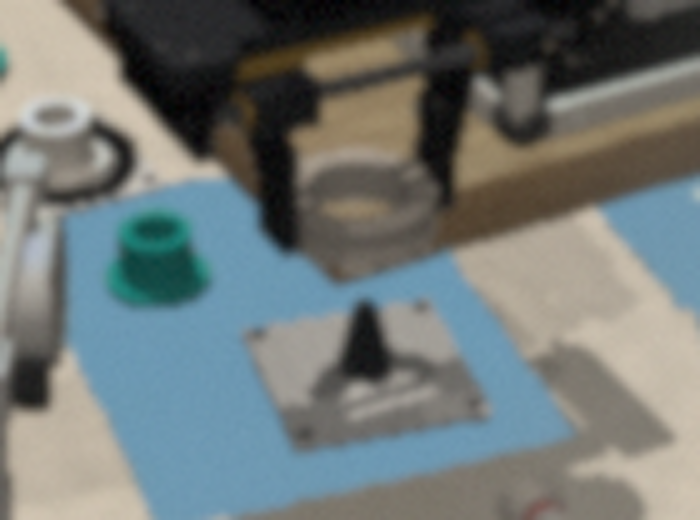

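View pics/t10.png

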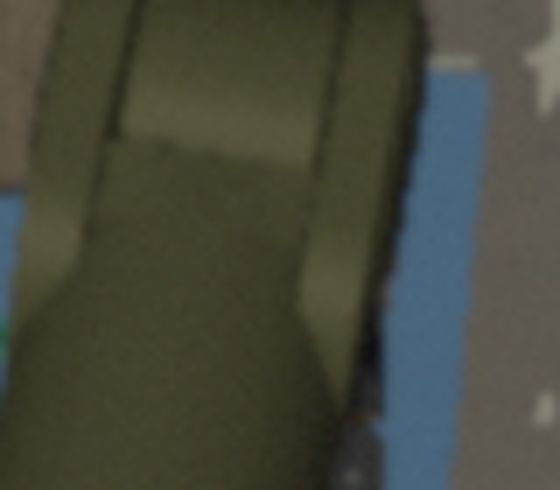

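```bash
python3 - <<'E'
from h import *
print(proj('side',[[.588,.0158,.04],[.5856,.0165,.094],[.5856+.01,.0165,.094]]).round(1))
E
python3 st.py
```

```text
[[322.2 227.4]
 [321.1 205.5]
 [325.5 204.3]]
22.95 [0.586  0.0153 0.0798] [-0.3 -0.8 -3.3] [-0.75  0.39  0.83  1.8  -0.32  1.1   0.18]
[[-0.005  1.     0.   ]
 [-0.002  0.    -1.   ]
 [-1.    -0.005  0.002]]
```

Request:
{"op": "servo_tool", "data": {
  "dp": [
    [0.5,0.03,0],
    [0.5,0,0],
    [0.5,0,0],
    [0.4,0,0],
    [0.3,0,0]
  ],
  "yaw": [0,0,0,0,0]
}}

```text
time: 23.45
position: [0.5883, 0.0157, 0.0259]
tool_rot: [1.209, 1.21, -1.21]
ft_force: [0.5, -0.8, -2.9]
grip_width: 0.709
```

Request:
{"op": "servo_tool", "data": {
  "dp": [
    [0.2,0,0],
    [0.15,0,0],
    [0.05,0,0],
    [0,0,0],
    [0,0,0]
  ],
  "yaw": [0,0,0,0,0]
}}

```text
time: 23.95
position: [0.5891, 0.016, 0.0175]
tool_rot: [1.21, 1.209, -1.208]
ft_force: [0.1, -0.3, -2.7]
grip_width: 0.709
```

Request:
{"op": "servo_tool", "data": {
  "dp": [
    [0.08,-0.03,0],
    [0.08,0,0],
    [0.06,0,0],
    [0.03,0,0],
    [0,0,0]
  ],
  "yaw": [0,0,0,0,0]
}}

```text
time: 24.45
position: [0.5879, 0.016, 0.0107]
tool_rot: [1.209, 1.209, -1.209]
ft_force: [0.0, 0.5, -2.9]
grip_width: 0.708
```

Request:
{"op": "servo_tool", "data": {
  "dp": [
    [0.03,0,0],
    [0,0,0],
    [0.02,0,0],
    [0,0,0],
    [0,0,0]
  ],
  "yaw": [0,0,0,0,0]
}}

```text
time: 24.95
position: [0.5881, 0.016, 0.0103]
tool_rot: [1.21, 1.21, -1.209]
ft_force: [-3.2, -0.5, 5.2]
grip_width: 0.711
```

Request:
{"op": "servo_tool", "data": {
  "dp": [
    [0,0,0],
    [0,0,0],
    [0,0,0],
    [-0.3,0,0],
    [-0.8,0,0]
  ],
  "yaw": [0,0,0,0,0],
  "fingers": 0.9
}}

```text
time: 25.45
position: [0.5866, 0.0159, 0.0361]
tool_rot: [1.207, 1.211, -1.212]
ft_force: [-1.0, -0.6, 0.0]
grip_width: 0.896
```

Request:
{"op": "servo_tool", "data": {
  "dp": [
    [-1,0,0],
    [-1,0,0.5],
    [-1,0.1,1],
    [-0.6,0.2,1],
    [0,0.15,1]
  ],
  "yaw": [0,0,0,0,0]
}}

```text
time: 25.95
position: [0.6015, -0.0726, 0.1305]
tool_rot: [1.212, 1.206, -1.204]
ft_force: [1.1, -0.6, -0.3]
grip_width: 0.896
```

Request:
{"op": "servo_tool", "data": {
  "dp": [
    [0,0,1],
    [0,0,1],
    [0,0,0.7],
    [0,0,0.2],
    [0,0,0]
  ],
  "yaw": [0,0,0,0,0],
  "fingers": 0.55
}}

```text
time: 26.45
position: [0.5992, -0.1448, 0.1274]
tool_rot: [1.21, 1.208, -1.21]
ft_force: [0.7, -0.3, -0.1]
grip_width: 0.578
```

```bash
python3 chk.py s11 350 250 80; python3 st.py
```

```text
26.5 [ 0.5995 -0.1433  0.1272] [-0.2 -0.3  0.3]
26.5 [ 0.5995 -0.1433  0.1272] [-0.2 -0.3  0.3] [-0.5   0.42  0.87  1.68 -0.34  1.2   0.46]
[[ 0.     1.     0.   ]
 [ 0.001  0.    -1.   ]
 [-1.     0.    -0.001]]
```

View pics/s11.png

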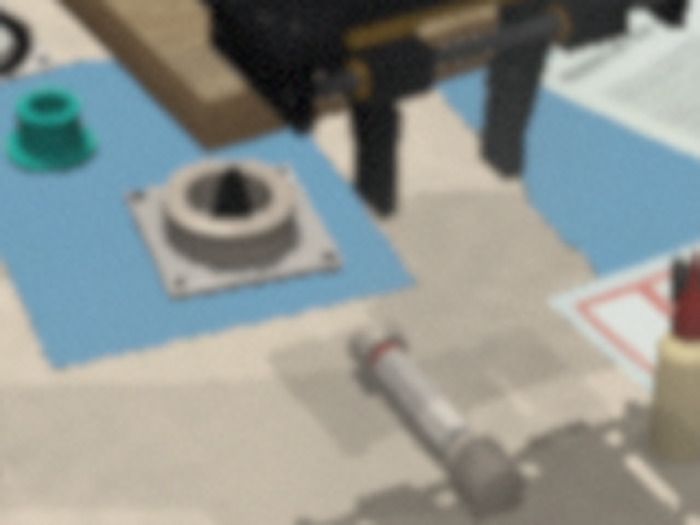

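Request:
{"op": "servo_tool", "data": {
  "dp": [
    [0.6,0,0.06],
    [0.9,0,0],
    [0.9,0,0],
    [0.7,0,0],
    [0.3,0,0]
  ],
  "yaw": [0,0,0,0,0]
}}

```text
time: 27.0
position: [0.5979, -0.144, 0.0393]
tool_rot: [1.207, 1.213, -1.21]
ft_force: [0.4, -0.9, -0.2]
grip_width: 0.55
```

```bash
python3 chk.py s12 385 270 80; python3 st.py
```

```text
27.05 [ 0.5978 -0.1443  0.0392] [-1.   0.4 -0.8]
27.05 [ 0.5978 -0.1443  0.0392] [-1.   0.4 -0.8] [-0.45  0.51  0.82  1.76 -0.42  1.06  0.52]
[[-0.004  1.     0.001]
 [ 0.     0.001 -1.   ]
 [-1.    -0.004 -0.   ]]
```

View pics/s12.png

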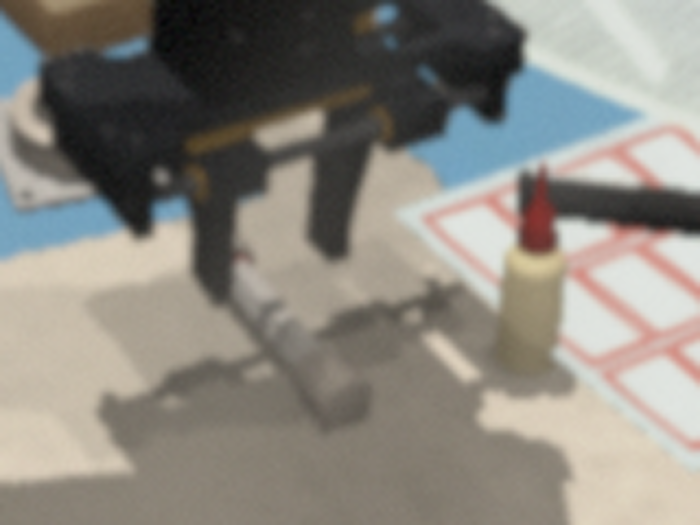

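Request:
{"op": "servo_tool", "data": {
  "dp": [
    [0.5,0.03,0],
    [0.4,0,0],
    [0.3,0,0],
    [0.15,0,0],
    [0,0,0]
  ],
  "yaw": [0,0,0,0,0]
}}

```text
time: 27.55
position: [0.5997, -0.1455, 0.0078]
tool_rot: [1.209, 1.21, -1.21]
ft_force: [-0.1, -0.8, 0.6]
grip_width: 0.548
```

Request:
{"op": "servo_tool", "data": {
  "dp": [
    [0,0,0],
    [0,0,0],
    [0,0,0],
    [0,0,0],
    [0,0,0]
  ],
  "yaw": [0,0,0,0,0],
  "fingers": 0.0,
  "grip_force": 40
}}

```text
time: 28.05
position: [0.6001, -0.1455, 0.0085]
tool_rot: [1.209, 1.209, -1.209]
ft_force: [0.3, -0.1, 0.4]
grip_width: 0.188
```

Request:
{"op": "servo_tool", "data": {
  "dp": [
    [0,0,0],
    [-0.4,0,0],
    [-0.8,0,0],
    [-1,0,0],
    [-1,0,0]
  ],
  "yaw": [0,0,0,0,0]
}}

```text
time: 28.55
position: [0.5996, -0.1456, 0.0893]
tool_rot: [1.209, 1.21, -1.21]
ft_force: [0.7, 0.6, -0.8]
grip_width: 0.184
```

```bash
python3 chk.py s13 385 260 80; python3 st.py
```

```text
28.6 [ 0.6023 -0.1466  0.0939] [-0.  -1.2  0.1]
28.6 [ 0.6023 -0.1466  0.0939] [-0.  -1.2  0.1] [-0.48  0.45  0.86  1.71 -0.37  1.14  0.48]
[[ 0.006  1.    -0.   ]
 [-0.001 -0.    -1.   ]
 [-1.     0.006  0.001]]
```

View pics/s13.png

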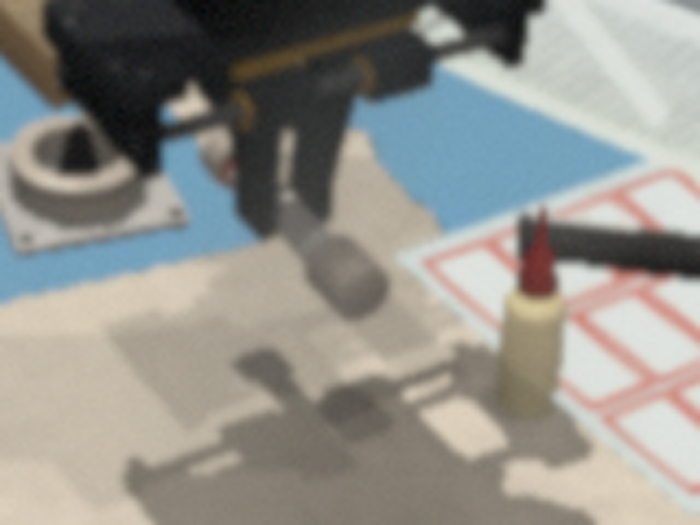

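Request:
{"op": "servo_tool", "data": {
  "dp": [
    [-1,-0.5,-0.5],
    [-1,-0.5,-1],
    [-0.5,-0.5,-1],
    [0,-0.6,-1],
    [0,-0.6,-1]
  ],
  "yaw": [0,0,0,0,0]
}}

```text
time: 29.1
position: [0.532, -0.0323, 0.1512]
tool_rot: [1.21, 1.209, -1.208]
ft_force: [-0.3, 0.5, -2.1]
grip_width: 0.185
```

Request:
{"op": "servo_tool", "data": {
  "dp": [
    [0,-0.6,-1],
    [0,-0.3,-1],
    [0,0,-1],
    [0,-0.3,-1],
    [0,-0.4,-1]
  ],
  "yaw": [0,0,0,0,0]
}}

```text
time: 29.6
position: [0.4922, 0.0927, 0.1509]
tool_rot: [1.21, 1.209, -1.209]
ft_force: [-0.6, -0.0, -1.8]
grip_width: 0.188
```

Request:
{"op": "servo_tool", "data": {
  "dp": [
    [0,-0.5,-1],
    [0,-0.5,-1],
    [0,-0.5,-1],
    [0,-0.5,-1],
    [0,-0.5,-1]
  ],
  "yaw": [0,0,0,0,0]
}}

```text
time: 30.1
position: [0.4293, 0.2176, 0.1509]
tool_rot: [1.21, 1.209, -1.209]
ft_force: [0.0, 0.3, -2.3]
grip_width: 0.191
```

Request:
{"op": "servo_tool", "data": {
  "dp": [
    [0,-0.1,-0.8],
    [0,-0.1,-0.8],
    [0,-0.1,-0.7],
    [0,0,-0.6],
    [0,0,-0.4]
  ],
  "yaw": [-0.546,-0.546,-0.546,-0.546,-0.546]
}}

```text
time: 30.6
position: [0.4142, 0.2996, 0.1507]
tool_rot: [0.993, 1.332, -0.993]
ft_force: [-0.7, 0.2, -0.8]
grip_width: 0.191
```

```bash
python3 chk.py s14 210 170 80; python3 st.py
```

```text
30.65 [0.4137 0.3012 0.1507] [-0.   2.  -2.1]
30.65 [0.4137 0.3012 0.1507] [-0.   2.  -2.1] [-1.25  0.07  0.59  1.9  -0.05  1.18 -0.34]
[[ 0.     0.957  0.29 ]
 [ 0.001  0.29  -0.957]
 [-1.     0.    -0.001]]
```

View pics/s14.png

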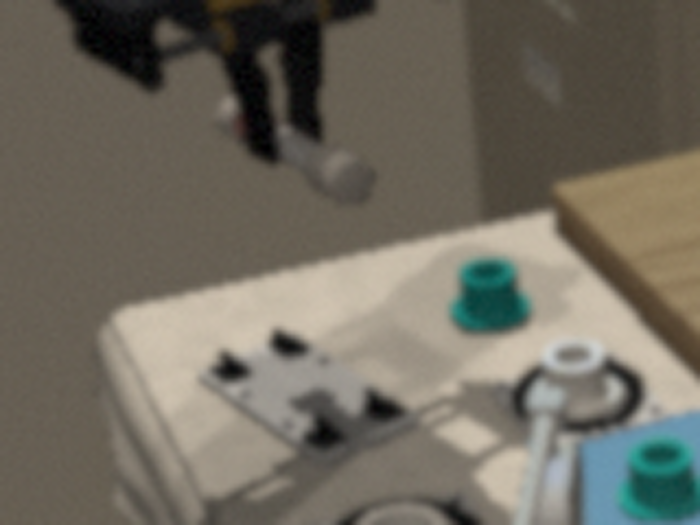

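Request:
{"op": "servo_tool", "data": {
  "dp": [
    [0.4,-0.2,-0.2],
    [0.8,-0.07,-0.15],
    [1,0,0],
    [0.9,0,0],
    [0.5,0,0]
  ],
  "yaw": [0,0,0,0,0]
}}

```text
time: 31.15
position: [0.4043, 0.3031, 0.0584]
tool_rot: [0.994, 1.331, -1.0]
ft_force: [-0.3, 0.4, -1.9]
grip_width: 0.19
```

```bash
python3 chk.py s15 205 185 50; python3 st.py
```

```text
31.2 [0.4037 0.3027 0.0573] [-1.2 -0.6 -2.8]
31.2 [0.4037 0.3027 0.0573] [-1.2 -0.6 -2.8] [-1.23  0.18  0.58  2.01 -0.12  0.99 -0.31]
[[-0.003  0.96   0.281]
 [-0.004  0.281 -0.96 ]
 [-1.    -0.004  0.003]]
```

View pics/s15.png

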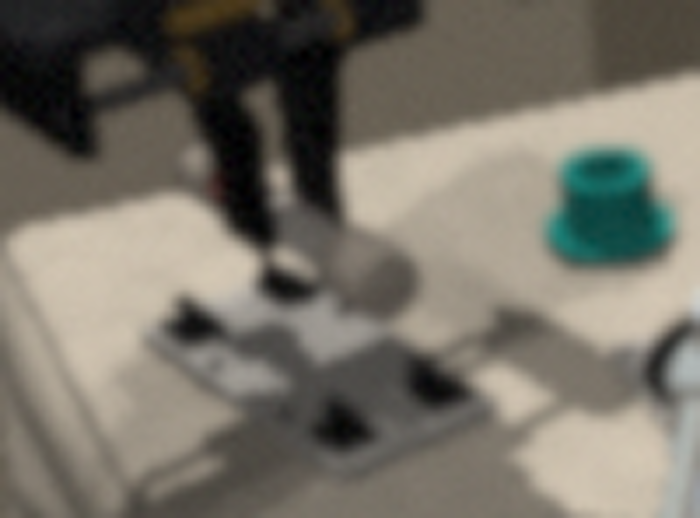

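Request:
{"op": "servo_tool", "data": {
  "dp": [
    [0.3,0.06,-0.12],
    [0.4,0,0],
    [0.3,0,0],
    [0,0,0],
    [0,0,0]
  ],
  "yaw": [0,0,0,0,0]
}}

```text
time: 31.7
position: [0.4063, 0.3082, 0.0359]
tool_rot: [0.996, 1.331, -0.996]
ft_force: [0.2, 0.7, -2.6]
grip_width: 0.191
```

Request:
{"op": "servo_tool", "data": {
  "dp": [
    [0.3,-0.06,0],
    [0.25,0,0],
    [0.15,0,0],
    [0.05,0,0],
    [0,0,0]
  ],
  "yaw": [0,0,0,0,0]
}}

```text
time: 32.2
position: [0.4046, 0.3076, 0.0168]
tool_rot: [0.996, 1.331, -0.996]
ft_force: [0.4, 0.2, -1.9]
grip_width: 0.191
```

```bash
python3 chk.py s16 205 195 50; python3 st.py
```

```text
32.25 [0.4048 0.3078 0.0171] [-0.6  0.8 -1.1]
32.25 [0.4048 0.3078 0.0171] [-0.6  0.8 -1.1] [-1.21  0.25  0.57  2.03 -0.17  0.9  -0.27]
[[ 0.     0.959  0.282]
 [ 0.     0.282 -0.959]
 [-1.     0.     0.   ]]
```

View pics/s16.png

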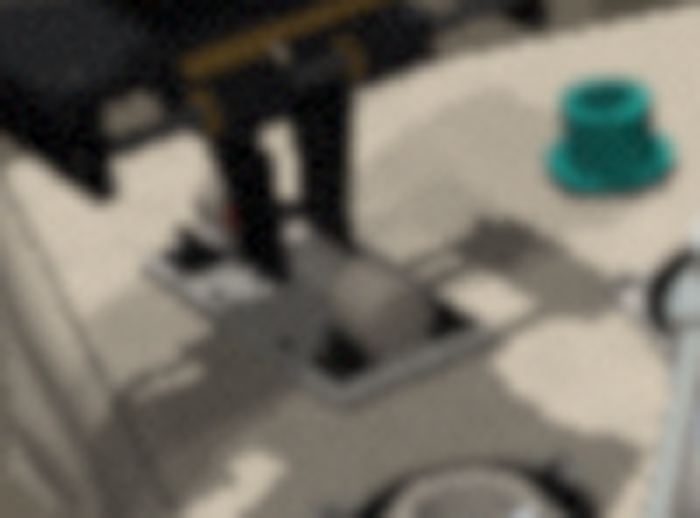

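The drum lies between the cheeks (335,360)/(450,320), just above the plate. Lowering the last few mm.

Request:
{"op": "servo_tool", "data": {
  "dp": [
    [0.04,0,0],
    [0.03,0,0],
    [0.03,0,0],
    [0.02,0,0],
    [0,0,0]
  ],
  "yaw": [0,0,0,0,0]
}}

```text
time: 32.75
position: [0.4048, 0.3078, 0.0145]
tool_rot: [0.996, 1.331, -0.996]
ft_force: [-1.7, -1.4, 3.3]
grip_width: 0.187
```

Request:
{"op": "servo_tool", "data": {
  "dp": [
    [0.01,0,0],
    [0,0,0],
    [0,0,0],
    [0,0,0],
    [0,0,0]
  ],
  "yaw": [0,0,0,0,0],
  "fingers": 0.45
}}

```text
time: 33.25
position: [0.4047, 0.3078, 0.0138]
tool_rot: [0.996, 1.331, -0.996]
ft_force: [-0.1, 0.7, 0.3]
grip_width: 0.438
```

Request:
{"op": "servo_tool", "data": {
  "dp": [
    [-0.3,0,0],
    [-0.8,0,0],
    [-1,0,0],
    [-1,0,0],
    [-1,0,0]
  ],
  "yaw": [0,0,0,0,0]
}}

```text
time: 33.75
position: [0.4048, 0.3076, 0.1179]
tool_rot: [0.997, 1.331, -0.996]
ft_force: [0.3, 1.0, 0.6]
grip_width: 0.447
```

Request:
{"op": "servo_tool", "data": {
  "dp": [
    [-1,0,-1],
    [-1,0,-1],
    [-0.5,0,-1],
    [0,0,-1],
    [0,0,-1]
  ],
  "yaw": [0,0,0,0,0]
}}

```text
time: 34.25
position: [0.369, 0.429, 0.179]
tool_rot: [0.997, 1.331, -0.995]
ft_force: [-0.4, -0.4, 0.7]
grip_width: 0.45
```

Request:
{"op": "servo_tool", "data": {
  "dp": [
    [0,0,-1],
    [0,0,-1],
    [0,0,-1],
    [0,0,-1],
    [0,0,-0.5]
  ],
  "yaw": [0,0,0,0,0]
}}

```text
time: 34.75
position: [0.3356, 0.5377, 0.1773]
tool_rot: [0.992, 1.332, -0.995]
ft_force: [-0.2, -0.1, -0.1]
grip_width: 0.449
```

```bash
python3 - <<'E'
from h import *
T={'small_bush':((.5377,.2304),.02,.026,.045),'large_bush':((.4054,.1335),.027,.0145,.035),'ring':((.588,.0158),.036,.018,.033),'plug':((.407,.3),.065,.019,.045)}
for c in('top','side'):
  im,d=save(c,c+'9'); C=cloud(c,d)
  for n,(o,r,z0,z1) in T.items():
    dd=np.hypot(C[...,0]-o[0],C[...,1]-o[1]); m=(dd<r)&(C[...,2]>z0)&(C[...,2]<z1); P=C[m]
    print(c,n,len(P),'mean',P.mean(0).round(4),'zmed',np.median(P[:,2]).round(4))
    if n=='plug': print(cv2.minAreaRect((P[:,:2]*1000).astype(np.float32)))
a=cv2.imread('pics/top9.png')[205:335,130:330]; b=cv2.imread('pics/side9.png')[150:270,160:360]
cv2.imwrite('pics/f.png',np.vstack([cv2.resize(a,(460,299),interpolation=2),cv2.resize(b,(460,276),interpolation=2)]))
cv2.imwrite('pics/f1.png',cv2.resize(a,(800,520),interpolation=2)); cv2.imwrite('pics/f2.png',cv2.resize(b,(800,480),interpolation=2))
for l in('vee_block','oiler'):
  m=ctrl.cut_out('side',l)[0]; P=cloud('side',np.load('side9_d.npy'))[m['region']]; print(l,m['score'],m['extent'],np.nanmedian(P,0).round(4))
E
python3 st.py
```

```text
top small_bush 101 mean [0.5369 0.2302 0.0317] zmed 0.0315
top large_bush 134 mean [0.405  0.1331 0.0201] zmed 0.02
top ring 319 mean [0.5878 0.016  0.0258] zmed 0.0256
top plug 354 mean [0.4061 0.2987 0.0264] zmed 0.0262
((412.3751525878906, 302.56024169921875), (50.10438919067383, 114.0852279663086), 15.699039459228516)
side small_bush 70 mean [0.5356 0.2273 0.0289] zmed 0.0288
side large_bush 138 mean [0.4049 0.1309 0.0172] zmed 0.0172
side ring 356 mean [0.5841 0.0106 0.0232] zmed 0.0231
side plug 221 mean [0.4048 0.2911 0.0239] zmed 0.0238
((403.376953125, 299.30767822265625), (24.029369354248047, 120.2659683227539), 16.723270416259766)
vee_block 0.66 [332.4, 364.4, 358.1, 403.4] [ 0.437  -0.3505  0.027 ]
oiler 0.77 [417.8, 247.7, 435.9, 298.5] [ 0.6835 -0.213   0.0409]
34.95 [0.3383 0.5344 0.1782] [ 1.1 -0.3 -0. ] [-1.42  0.33  0.47  1.57 -0.15  1.28 -0.65]
[[ 0.     0.96   0.281]
 [-0.002  0.281 -0.96 ]
 [-1.    -0.     0.002]]
```

View pics/f1.png

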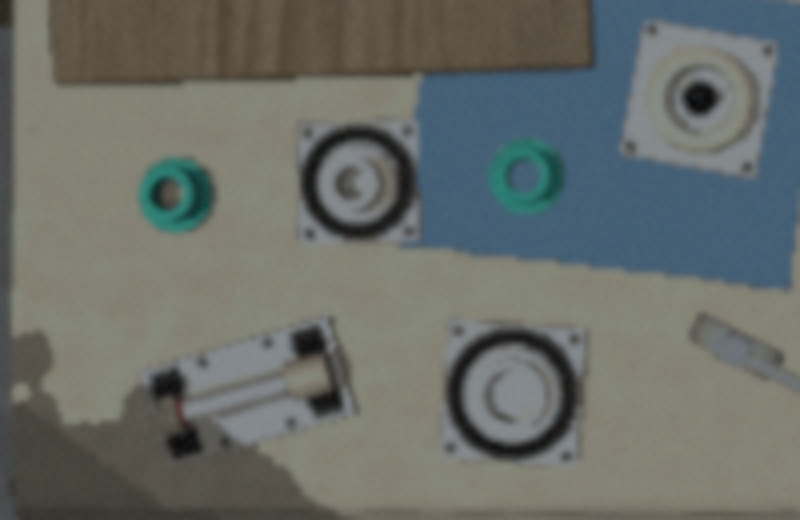

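View pics/f2.png

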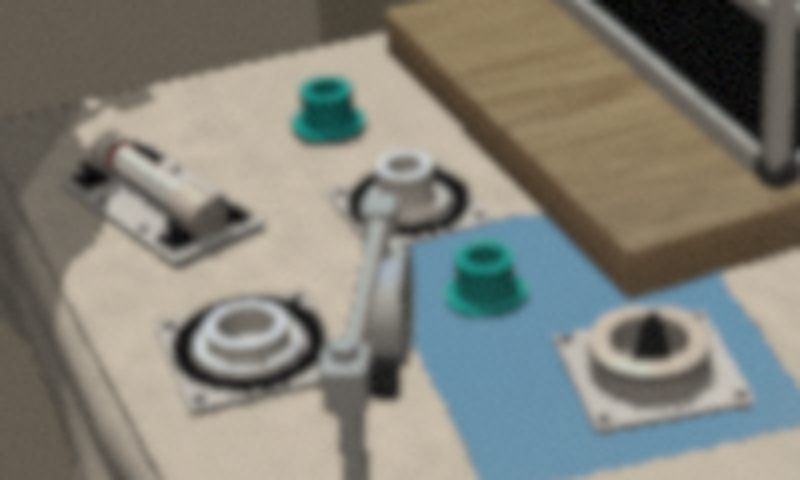

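Both views show all four parts seated: plug between its cheeks, ring flat round the post, and each bush centred in its own nest. Top heights are 32, 20 and 26 mm, as they must be. Handing in.

```bash
python3 -c "
from bench import ctrl
print(ctrl.close_job())"
```

```text
the job is handed in; nothing more can be done
None
```

All four parts are back in their holders and the job is handed in at about 35 s of the 112 s allowed. No verdict came back, so this rests on my own last checks.

I cleared the small bush from the large nest into its own nest, then placed the large bush, the ring gauge and the plug gauge. Each part was lowered until the wrist force showed contact before I released it.

Final check, taken after release with the arm clear:

| Part | Distance from holder centre (top camera) | Top height measured | Top height expected |
|---|---|---|---|
| Small bush | about 1 mm | 31.7 mm | 32 mm |
| Large bush | about 1 mm | 20.1 mm | 20 mm |
| Ring gauge | about 1 mm | 25.8 mm | 26 mm |
| Plug gauge | about 2 mm | about 6 mm above its table height | 6 mm (cradle plate) |

- **Plug angle:** the side camera gave it aligned with the cradle to within about 0.01 rad. The top camera's fit of the plug outline also took in the cheeks, so I did not use it.
- **Camera disagreement:** the side camera reads heights 2–3 mm lower and positions 2–9 mm off. It was already low before anything moved, and it sees mainly the near faces, so I relied on the top camera.
- **Bystanders:** the vee block and oiler measure within about 1 mm of where they started, and the oiler is upright. The turquoise look-alikes were left alone.

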